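# Empty the tilting pot of bushes into the tray and lock it upright

### The arm

A 6-joint arm with a two-finger parallel gripper is mounted at the origin on the work surface. World frame = base frame: x ahead of the robot, y to its left, z up, the work surface at z = 0. Lengths are in m, angles in rad, forces in N, time in s.
With the tool pointing down it reaches from about 0.35 to 0.975 m from the base axis. Payload 4.9 kg.
Tool frame: the origin (TCP) lies midway between the tips of the shut fingers; the grasp point (between the pads) lies 19 mm behind it; z points along the fingers, y is the line along which they close (so a half turn about z gives the same grasp; the last joint's range is limited). The gripper opens to 85 mm and grips with 20 to 120 N. Pads are 22 mm wide; open, the fingers measure 114 mm over their backs; the gripper's body (76 mm by 85 mm) begins 54 mm behind the grasp point. The pads swing forward as they close: fully open they stand 13 mm farther back than shut.
Start: joints at [1.126, 0.053, 1.613, -0, 1.476, -0.119], TCP at [0.2, 0.592, 0.231] pointing down, gripper open.
Joint ranges: [-3.01, 3.01], [-1.01, 2.22], [0.06, 2.58], [-1.02, 4.17], [0.09, 2.62], [-3.14, 3.14]. Speed limits (rad/s): [2.57, 2.57, 3.14, 3.14, 3.14, 3.14].

### API

Orientations are given as [roll, pitch, yaw] about the fixed x, y, z axes, in that order (R = Rz(yaw) Ry(pitch) Rx(roll)).
In Python, from bench import readout, eyes, arm gives the robot as it stands. The module is installed in compiled form; this text tells all that it offers.
- The arm moves only by the tool servo_tool, never from a script. Its argument "series" is a list of rows, each an object with "offset": the shift along the tool's x, y, z in cm, a list of three; "delta_rot": the turn, a rotation vector about the tool's x, y, z in rad, a list of three; "fingers": the opening in per cent of the stroke, from 0 (shut) to 100 (fully open). A call has 1 to 5 rows; each row is the pose to reach, as a shift and turn from the pose commanded when the call began, along the tool's axes at that moment; what a row does not reach only later rows make up. A row lasts 1/10 s, in which the tool goes at most 50 mm and 8.59 degrees, less where a joint would pass 70% of its speed; a pose out of reach is approached as far as the arm can. A call with a gripper value outside its range is refused whole. The fingers move at their own pace and stop on an object; "newtons" is the grip in N (left out, the last holds). Time passes only in rows, so rows that repeat a pose let the fingers close. It gives the time, the measured TCP pose, the force, the opening and the grip force at its end, in the units of the state.
- readout.sense(): the state, without advancing time (a new reading comes with each control period).
- eyes.capture(name): name is "scene" or "top" or "wrist"; returns a dict with "img" (400x640x3 uint8, red, green, blue), "range_z" (400x640 float32, m along the optical axis (not along the pixel's ray), 0 where there is no reading), "fx", "fy", "cx", "cy" (pixels), "origin" and "attitude" of the camera in the world. Camera axes: x right, y down, z forward; pixel columns grow to the right and rows downward; lengths in m; the calibration is good to about 2 mm. A picture is of the moment at which its call begins.
- arm.sign_off(): hands the job in; it is judged then, once.
The state is a dict: "time": time; "joint_positions": joint angles; "qvel": joint speeds; "joint_efforts": joint torques, N m; "tool_pos": TCP position; "orientation": TCP orientation; "contact_force": force on the tool from outside, world axes, zero at the start; "wrist_torque": the same for the moment, N m; "grip_width": finger opening in m; "grip_force": force on a finger pad.
Only numpy, scipy, OpenCV 4.12 (cv2) and the standard library are available. Lean on these libraries where they do the work, as an engineer would, in place of code of your own. Each camera call takes 0.05 s, during which the arm holds its last target. There are 200 camera calls.

### The job

Slide the empty metal tray in under the tilting steel pot and turn the pot over by its crank so that all four steel bushes drop into the tray. Then stand the pot fully upright again and push the headed lock pin in until its head is up against its block, so the pot cannot swing. Leave the tray flat on the bench with the bushes in it, and do not disturb the jar, the damper or the meter.

Things in the scene. Friction and masses are not known exactly. Their poses are not given: they have to be found in the camera images.
- stand: Grey stand fixed to the bench (z = 0). Origin on the bench below the hinge, midway between two posts at y +/-66 to 76, x +/-20 (all mm, own axes). Feet 12 mm high, y +/-66 to 78, x -20 to 90, crossbar at x 70 to 90: a gap 132 mm wide, open at the front. The pot pours to -x (front, robot side). Hinge along y, 160 mm high. Post tops: +y 190, -y 240 mm.
- fork_mouth (a point): On the stand: outer mouth of the lock pin's hole, at stand x 0, y -140, height 215 mm; axes as the stand. The hole (17 mm) runs along +y through a 40 mm square block (y -140 to -94), a gap for the pot's lug, and the -y post (y -76 to -66). An 8 mm web joins block and post at the back.
- pot (a joint): Tilt of the pot, rad: 0 upright (stop), 2.45 turned over to the stand's -x (stop); stays where left (5 N at the crank). Round steel pot, open top, 100 mm high, outside diameter 94 at bottom, 116 at rim, wall 4; bottom 65 mm below hinge, rim 35 above. It sweeps 80 mm round the hinge. A lug on its -y side, hole 55 mm above the hinge, lines up with the fork only when upright.
- crank_grip (a point): Middle of the crank's round black grip: a bar 14 mm thick parallel to the hinge, stand y = 92 to 160, outside the +y post, 70 mm from the hinge; straight above it when the pot is upright, moving to the stand's -x and down (to 54 mm below hinge height) as the pot tips. Crank arm at y 84 to 92. Axes turn with the pot.
- pot_mouth (a point): Centre of the pot's mouth, in the plane of its rim; its z axis points out of the mouth.
- pin: Headed steel lock pin lying along the stand's y in the fork block, 214 mm high: shank 14 mm thick, 76 mm long towards +y, head 26 mm across, 8 mm thick. Origin at the centre of the head's underside. At the start pulled out 28 to 34 mm; home when the origin is at stand y = -140. Slides freely; push it along the stand's +y once the pot is upright and empty.
- pin_tip (a point): Tip of the lock pin; at local y = -64 of the stand when the pin is home.
- tray: Open aluminium tray 170 (x) by 112 (y), 58 mm high, wall 4. Origin under the centre of its floor. A black handle plate 12 mm thick, 60 wide, 80 high stands against its -x end (x -97 to -85). It fits lengthways between the posts from the front, 10 mm play a side. With origin at stand x = -40, y = 0, same yaw, it catches what falls; it lies clear below the pot.
- tray_handle (a point): Point to grip on the tray's handle, 60 mm above the bench, 90 mm from the tray's origin along its -x.
- jar: Bystander: closed white jar, 84 mm diameter, 110 mm high, origin at its foot.
- damper: Bystander: upright black damper tube with a steel rod, 100 mm across its disc, 245 mm high, origin at its foot.
- meter: Bystander: grey instrument box 130 x 100 x 75 mm, origin under its centre.
- bush0: One of four alike smooth dark steel bushes, a cylinder 32 mm across and 34 mm long, 60 g; starts in the pot. Origin at its centre, z along its axis.
- bush1: One of four alike smooth dark steel bushes, a cylinder 32 mm across and 34 mm long, 60 g; starts in the pot. Origin at its centre, z along its axis.
- bush2: One of four alike smooth dark steel bushes, a cylinder 32 mm across and 34 mm long, 60 g; starts in the pot. Origin at its centre, z along its axis.
- bush3: One of four alike smooth dark steel bushes, a cylinder 32 mm across and 34 mm long, 60 g; starts in the pot. Origin at its centre, z along its axis.

How it is judged:
By the outcome, as a careful person would: the job done as asked, in the order asked, and still so for the second after the job is handed in, with the robot touching nothing.
It also fails if it takes over 72 s, if anything falls off the work surface, if the arm or the gripper's body presses on something with over 40 N, if the wrist force passes 120 N, or if a joint passes its speed limit or range.

## Working session

There is one attempt and no reset: what is moved stays moved. The work goes in short steps, Python scripts to look and compute and a tool call to move; the robot and the scene stay as the last step left them, time stands still between calls to the robot, and variables do not carry over. Pictures are saved under pics/ and viewed, at most 10 in all, crops included, and the job is handed in when it is done.

Besides the shell and the picture viewer there is one more tool, called after "Call:" as name(argument=value, ...), one argument or row to a line, values as JSON. servo_tool: Moves the arm, as the interface text tells. Its arguments: {"type":"object","properties":{"series":{"type":"array","items":{"type":"object","properties":{"offset":{"type":"array","items":{"type":"number"}},"delta_rot":{"type":"array","items":{"type":"number"}},"fingers":{"type":"number"}}}},"newtons":{"type":"number"}},"required":["series"]}

```bash
mkdir -p pics; cat > h.py <<'E'
import numpy as np, cv2
from scipy.spatial.transform import Rotation as R
from bench import readout, eyes, arm
def rot(a):
    a=np.array(a,float); return a if a.shape==(3,3) else (R.from_euler('xyz',a).as_matrix() if a.size==3 else R.from_quat(a).as_matrix())
def cap(n):
    c=eyes.capture(n); z=c["range_z"]; v,u=np.mgrid[:400,:640]
    P=np.stack([(u-c["cx"])*z/c["fx"],(v-c["cy"])*z/c["fy"],z],-1)@rot(c["attitude"]).T+np.array(c["origin"])
    P[z==0]=np.nan
    return c,P
def save(c,n): cv2.imwrite("pics/"+n,c["img"][:,:,::-1])
E
python3 - <<'E'
from h import *
for n in("scene","top"):
    c,P=cap(n); print(n,c["origin"],c["attitude"],c["fx"]); save(c,n+"1.png"); np.save(n+"P.npy",P)
s=readout.sense(); print({k:np.round(v,3) for k,v in s.items()})
E
```

```text
scene [ 1.47889019 -0.29739824  1.03580723] [-2.29455234 -0.01912148  1.25946785] 515.3173375465199
top [0.37002491 0.00985222 1.4683996 ] [-3.01848362 -0.01291728 -1.59126761] 476.7083821215074
{'time': np.float64(0.1), 'joint_positions': array([ 1.126,  0.053,  1.614, -0.   ,  1.476, -0.119]), 'qvel': array([-0.   , -0.003, -0.002, -0.001,  0.004,  0.001]), 'joint_efforts': array([ 0.0000e+00, -3.9490e+01, -3.7136e+01, -0.0000e+00,  4.0000e-03,
        0.0000e+00]), 'tool_pos': array([0.2  , 0.592, 0.23 ]), 'orientation': array([-3.14 , -0.   ,  2.816]), 'contact_force': array([ 0.259, -0.148,  0.562]), 'wrist_torque': array([-0.008, -0.035,  0.046]), 'grip_force': np.float64(0.0), 'grip_width': np.float64(0.085)}
```

View pics/scene1.png

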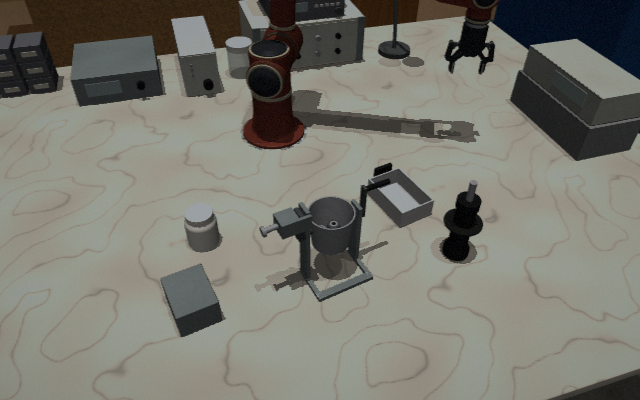

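View pics/top1.png

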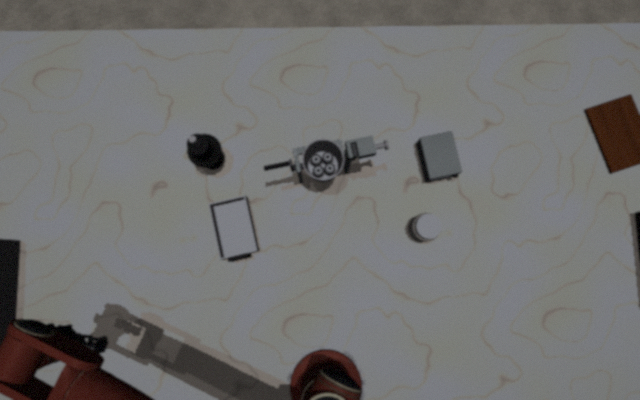

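The top view shows the pot at (322,160), crank at left (278,167), block and pin at right (365,148), and the tray at (235,228) with its handle at (240,258). The jar is at (425,228), the meter at (440,157) and the damper at (205,150). Next I measure these.

```bash
cat > m.py <<'E'
from h import *
T=np.load("topP.npy").reshape(-1,3); S=np.load("sceneP.npy").reshape(-1,3)
def box(P,lo,hi): return P[np.all((P>lo)&(P<hi),1)]
t0=np.load("topP.npy")
for n,(u,v) in dict(pot=(322,160),crank=(278,167),block=(365,148),pin=(385,146),tray=(235,228),handle=(240,258),jar=(425,228),meter=(440,157),damp=(205,150)).items(): print(n,t0[v,u].round(3))
for nm,P in(("top",T),("scene",S)):
    c=t0[160,322]
    # pot rim
    q=box(P,[c[0]-.1,c[1]-.09,.187],[c[0]+.1,c[1]+.09,.2])
    A=np.c_[2*q[:,:2],np.ones(len(q))]; 
    m=np.ones(len(q),bool)
    for _ in range(6):
        x=np.linalg.lstsq(A[m],(q[m,:2]**2).sum(1),rcond=None)[0]; r=np.sqrt(x[2]+x[0]**2+x[1]**2); d=abs(np.hypot(*(q[:,:2]-x[:2]).T)-r); m=d<max(.004,np.median(d))
    print(nm,"rim",x[:2].round(4),r.round(4),m.sum(),q[m,2].mean())
    for k,(lo,hi) in dict(block=([c[0]-.1,c[1]-.165,.225],[c[0]+.15,c[1]-.06,.245]),crank=([c[0]-.12,c[1]+.08,.21],[c[0]+.1,c[1]+.2,.25]),pinz=([c[0]-.1,c[1]-.22,.2],[c[0]+.15,c[1]-.13,.232])).items():
        q=box(P,lo,hi)
        if len(q)>5:
            rr=cv2.minAreaRect(q[:,:2].astype(np.float32)); print(nm,k,len(q),q.mean(0).round(4),q[:,2].max().round(3),np.round(rr[0],4),np.round(rr[1],4),round(rr[2],2))
    c=t0[228,235]
    q=box(P,[c[0]-.14,c[1]-.12,.045],[c[0]+.14,c[1]+.12,.066]); rr=cv2.minAreaRect(q[:,:2].astype(np.float32)); print(nm,"tray",len(q),np.round(rr[0],4),np.round(rr[1],4),rr[2])
    q=box(P,[c[0]-.17,c[1]-.12,.07],[c[0]+.14,c[1]+.12,.09]); rr=cv2.minAreaRect(q[:,:2].astype(np.float32)); print(nm,"handle",len(q),q.mean(0).round(4),np.round(rr[0],4),np.round(rr[1],4),rr[2])
E
python3 m.py
```

```text
pot [ 0.659 -0.002  0.099]
crank [0.614 0.115 0.234]
block [ 0.661 -0.115  0.234]
pin [ 0.67  -0.171  0.214]
tray [0.471 0.267 0.009]
handle [0.379 0.241 0.073]
jar [ 0.453 -0.292  0.112]
meter [ 0.668 -0.356  0.072]
damp [0.673 0.317 0.191]
top rim [ 0.6417 -0.0044] 0.0552 222 0.19404366930754627
top block 478 [ 0.6654 -0.1058  0.2352] 0.245 [ 0.6655 -0.1047] [0.0489 0.0747] 10.97
top crank 155 [0.6188 0.1136 0.2358] 0.247 [0.6202 0.1154] [0.018  0.0751] 8.14
top pinz 103 [ 0.6687 -0.1604  0.2184] 0.232 [ 0.6663 -0.1558] [0.0398 0.0462] 0.7
top tray 364 [0.4665 0.2648] [0.1826 0.1133] 12.283740043640137
top handle 90 [0.3833 0.2462 0.0796] [0.3834 0.2465] [0.0119 0.0588] 12.515918731689453
scene rim [ 0.6442 -0.0046] 0.0553 342 0.1930228306043681
scene block 624 [ 0.6702 -0.1047  0.2345] 0.244 [ 0.6665 -0.1045] [0.0524 0.0764] 11.02
scene crank 204 [0.6253 0.1072 0.2322] 0.241 [0.6253 0.1152] [0.0242 0.0748] 1.99
scene pinz 221 [ 0.6779 -0.1542  0.217 ] 0.232 [ 0.6778 -0.1581] [0.0497 0.0429] 11.81
scene tray 637 [0.4689 0.2649] [0.1867 0.1197] 12.648563385009766
scene handle 98 [0.387  0.2448 0.0775] [0.3856 0.2451] [0.0164 0.0585] 14.56454849243164
```

Stand origin is about (0.643, -0.0045) with yaw about 11.2°. The tray is at (0.4735, 0.2655) with yaw about 12.3°. With the tool yaw at 101–102°, tool x/y/z line up with stand y, stand x and down.

Call:
servo_tool(
  series=[
    {"offset": [-5,-4.5,1],"delta_rot": [0,0,0.14]},
    {"offset": [-10,-9,2],"delta_rot": [0,0,0.28]},
    {"offset": [-15,-14,4],"delta_rot": [0,0,0.42]},
    {"offset": [-20,-18,5],"delta_rot": [0,0,0.56]},
    {"offset": [-24,-22,6],"delta_rot": [0,0,0.7]},
  ],
)

```text
schema error: expected keys offset, delta_rot, fingers
```

```bash
cat >> h.py <<'E'
O=np.array([.643,-.0045,0]);YAW=np.radians(11.2);RS=R.from_euler('z',YAW).as_matrix()
def go(p,yawdeg):
    "offset (cm) and turn from measured pose to world TCP p, tool down, y axis at yawdeg"
    s=readout.sense();M=rot(s["orientation"]);G=R.from_euler('xyz',[np.pi,0,np.radians(yawdeg+90)]).as_matrix()
    print("t",s["time"],"tcp",np.round(s["tool_pos"],4),np.round(s["orientation"],3),"F",np.round(s["contact_force"],1),"w",s["grip_width"])
    print("stand",((np.array(s["tool_pos"])-O)@RS*1000).round(1),"offset",(M.T@(np.array(p)-s["tool_pos"])*100).round(2),"rot",R.from_matrix(M.T@G).as_rotvec().round(3))
E
python3 -c "
from h import *
go([.3865,.2465,.15],12.3)"
```

```text
t 0.1 tcp [0.1998 0.5916 0.2302] [-3.14  -0.     2.816] F [ 0.3 -0.1  0.6] w 0.08525353375546428
stand [-319.   670.8  230.2] offset [-28.73 -26.7    8.06] rot [-2.00e-03  1.00e-03  1.03e+00]
```

Call:
servo_tool(
  series=[
    {"offset": [-3,-2.5,1],"delta_rot": [0,0,0.14],"fingers": 100},
    {"offset": [-6,-5.5,2],"delta_rot": [0,0,0.28],"fingers": 100},
    {"offset": [-9.5,-9,3],"delta_rot": [0,0,0.42],"fingers": 100},
    {"offset": [-13,-12.5,4],"delta_rot": [0,0,0.56],"fingers": 100},
    {"offset": [-16.5,-16,5],"delta_rot": [0,0,0.7],"fingers": 100},
  ],
)

```text
time: 0.6
tool_pos: [0.3046, 0.3871, 0.1806]
orientation: [-3.141, 0.0, 2.111]
contact_force: [0.6, 0.7, 0.6]
grip_width: 0.0858
grip_force: 0.0
```

```bash
python3 -c "
from h import *
go([.3865,.2465,.15],12.3)"
```

```text
t 0.6 tcp [0.3046 0.3871 0.1806] [-3.141  0.     2.111] F [0.6 0.7 0.6] w 0.08584390303556347
stand [-255.8  449.9  180.6] offset [-16.27  -0.21   3.07] rot [-0.001  0.     0.325]
```

Call:
servo_tool(
  series=[
    {"offset": [-4,0,1],"delta_rot": [0,0,0.1],"fingers": 100},
    {"offset": [-8,0,2],"delta_rot": [0,0,0.2],"fingers": 100},
    {"offset": [-12,-0.1,3],"delta_rot": [0,0,0.3],"fingers": 100},
    {"offset": [-16.3,-0.2,3.1],"delta_rot": [0,0,0.325],"fingers": 100},
    {"offset": [-16.3,-0.2,3.1],"delta_rot": [0,0,0.325],"fingers": 100},
  ],
)

```text
time: 1.1
tool_pos: [0.3886, 0.245, 0.1497]
orientation: [-3.141, 0.002, 1.784]
contact_force: [-0.4, -1.0, 0.2]
grip_width: 0.0852
grip_force: 0.0
```

```bash
python3 -c "
from h import *
go([.3865,.2465,.044],12.3)
c,P=cap('wrist'); save(c,'w1.png')
q=P.reshape(-1,3)
for lo,hi in((.068,.1),(.05,.064)):
    k=q[(q[:,2]>lo)&(q[:,2]<hi)&(abs(q[:,0]-.45)<.2)&(abs(q[:,1]-.26)<.1)]; print(len(k)); 
    if len(k)>4: print(cv2.minAreaRect(k[:,:2].astype(np.float32)))
"
```

```text
t 1.1 tcp [0.3886 0.245  0.1497] [-3.141e+00  2.000e-03  1.784e+00] F [-0.4 -1.   0.2] w 0.08524908798293052
stand [-201.1  294.1  149.7] offset [ 0.21 -0.16 10.57] rot [-0.001  0.002 -0.001]
1037
((0.3845621347427368, 0.24682305753231049), (0.011680006980895996, 0.06004128232598305), 12.36295223236084)
4049
((0.46841326355934143, 0.2649913430213928), (0.1825268268585205, 0.11192244291305542), 12.308537483215332)
```

View pics/w1.png

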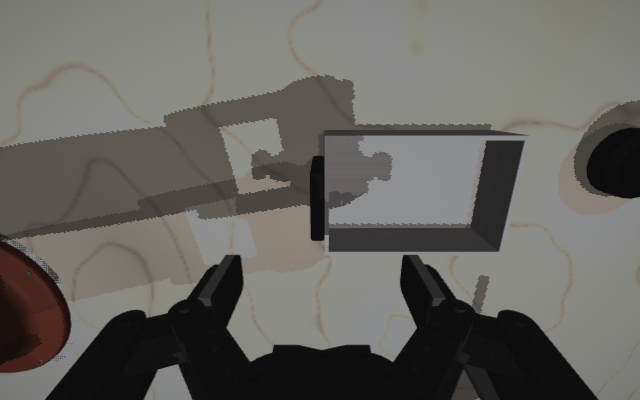

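The wrist view confirms the grasp: plate centre at pixel (318,198), fingers at (225,285) and (420,285), straddling it. I go down and grip.

Call:
servo_tool(
  series=[
    {"offset": [0.2,-0.2,4],"delta_rot": [0,0,0],"fingers": 100},
    {"offset": [0.2,-0.2,8],"delta_rot": [0,0,0],"fingers": 100},
    {"offset": [0.2,-0.2,10.5],"delta_rot": [0,0,0],"fingers": 100},
    {"offset": [0.2,-0.2,10.5],"delta_rot": [0,0,0],"fingers": 50},
    {"offset": [0.2,-0.2,10.5],"delta_rot": [0,0,0],"fingers": 0},
  ],
  newtons=60,
)

```text
time: 1.65
tool_pos: [0.3845, 0.2509, 0.0459]
orientation: [-3.141, -0.0, 1.792]
contact_force: [-0.1, 0.7, 1.2]
grip_width: 0.059
grip_force: 0.0
```

Call:
servo_tool(
  series=[
    {"offset": [0,0,0],"delta_rot": [0,0,0],"fingers": 0},
    {"offset": [0,0,0],"delta_rot": [0,0,0],"fingers": 0},
    {"offset": [0,0,0],"delta_rot": [0,0,0],"fingers": 0},
    {"offset": [0,0,0],"delta_rot": [0,0,0],"fingers": 0},
  ],
)

```text
time: 2.05
tool_pos: [0.3864, 0.2508, 0.0478]
orientation: [3.138, -0.001, 1.791]
contact_force: [-3.4, -1.0, 4.4]
grip_width: 0.0148
grip_force: 58.7
```

```bash
python3 -c "
from h import *
t=O+RS@np.array([-.225,0,.044])
go(t,11.2)"
```

```text
t 2.05 tcp [0.3864 0.2508 0.0478] [ 3.138e+00 -1.000e-03  1.791e+00] F [-3.4 -1.   4.4] w 0.014844395378865642
stand [-202.1  300.3   47.8] offset [-29.96  -3.02   0.34] rot [ 0.004 -0.001  0.024]
```

Call:
servo_tool(
  series=[
    {"offset": [-2,-1,0],"delta_rot": [0,0,0.01],"fingers": 0},
    {"offset": [-5,-2,0],"delta_rot": [0,0,0.02],"fingers": 0},
    {"offset": [-8.5,-2.5,0],"delta_rot": [0,0,0.024],"fingers": 0},
    {"offset": [-12,-2.8,0],"delta_rot": [0,0,0.024],"fingers": 0},
    {"offset": [-15.5,-3,0],"delta_rot": [0,0,0.024],"fingers": 0},
  ],
)

```text
time: 2.55
tool_pos: [0.3917, 0.0919, 0.0479]
orientation: [3.135, -0.001, 1.768]
contact_force: [1.4, 2.1, 3.1]
grip_width: 0.0149
grip_force: 62.3
```

Call:
servo_tool(
  series=[
    {"offset": [-3.5,0,0],"delta_rot": [0,0,0],"fingers": 0},
    {"offset": [-7,0,0],"delta_rot": [0,0,0],"fingers": 0},
    {"offset": [-10.5,0,0],"delta_rot": [0,0,0],"fingers": 0},
    {"offset": [-13.5,0,0],"delta_rot": [0,0,0],"fingers": 0},
    {"offset": [-14.5,0,0],"delta_rot": [0,0,0],"fingers": 0},
  ],
)

```text
time: 3.05
tool_pos: [0.42, -0.0518, 0.0478]
orientation: [3.136, 0.001, 1.764]
contact_force: [0.2, 4.1, 3.8]
grip_width: 0.0144
grip_force: 64.9
```

```bash
cat > m2.py <<'E'
from h import *
import sys
t=O+RS@np.array([-.225,0,.044])
go(t,11.2)
c,P=cap('top'); save(c,sys.argv[1]); np.save("topP.npy",P)
c,W=cap('wrist'); save(c,"w"+sys.argv[1])
for n,X in(("top",P),("wrist",W)):
    q=(X.reshape(-1,3)-O)@RS
    k=q[(q[:,2]>.05)&(q[:,2]<.064)&(q[:,0]<.055)&(q[:,0]>-.25)&(abs(q[:,1])<.08)]
    if len(k)>9: print(n,"tray in stand axes",cv2.minAreaRect(k[:,:2].astype(np.float32)))
    k=q[(q[:,2]>.002)&(q[:,2]<.02)&(q[:,0]<.11)&(q[:,0]>-.04)&(abs(q[:,1])<.1)&(abs(q[:,1])>.04)]
    for s in(1,-1):
        j=k[k[:,1]*s>0]
        if len(j)>9: print(n,"foot",s,len(j),np.percentile(j,[2,50,98],axis=0).round(3).tolist())
E
python3 m2.py top2.png
```

```text
t 3.05 tcp [ 0.42   -0.0518  0.0478] [3.136e+00 1.000e-03 1.764e+00] F [0.2 4.1 3.8] w 0.014390308132667524
stand [-227.9   -3.1   47.8] offset [0.31 0.29 0.38] rot [ 0.005  0.001 -0.002]
top tray in stand axes ((-0.11118444800376892, -0.01400795578956604), (0.20792748034000397, 0.14591890573501587), 9.271007537841797)
top foot 1 258 [[-0.038, 0.042, 0.002], [0.069, 0.068, 0.005], [0.107, 0.099, 0.017]]
top foot -1 173 [[-0.039, -0.099, 0.002], [0.061, -0.073, 0.006], [0.109, -0.044, 0.017]]
wrist tray in stand axes ((-0.13216270506381989, -0.007467254996299744), (0.12097156047821045, 0.23383276164531708), 86.30426788330078)
wrist foot -1 245 [[-0.0, -0.067, 0.003], [0.014, -0.066, 0.012], [0.027, -0.066, 0.02]]
```

View pics/wtop2.png

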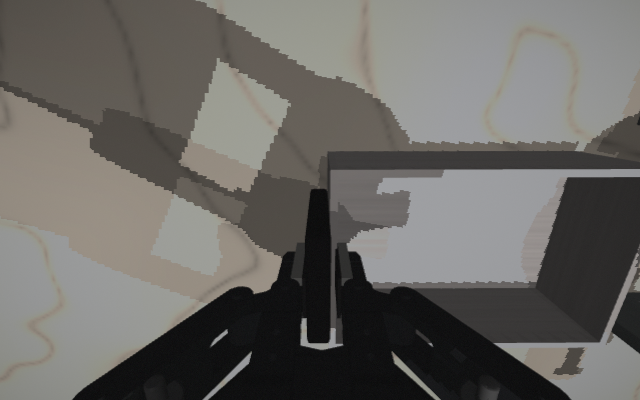

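The tray is held, its plate between the pads at (318,270). It sits about 7 mm to the -y side of the stand axis, so I shift it by that much and insert it.

Call:
servo_tool(
  series=[
    {"offset": [0.7,0,0],"delta_rot": [0,0,0],"fingers": 0},
    {"offset": [0.7,2,0],"delta_rot": [0,0,0],"fingers": 0},
    {"offset": [0.7,3.5,0],"delta_rot": [0,0,0],"fingers": 0},
    {"offset": [0.7,5,0],"delta_rot": [0,0,0],"fingers": 0},
    {"offset": [0.7,5,0],"delta_rot": [0,0,0],"fingers": 0},
  ],
)

```text
time: 3.65
tool_pos: [0.4685, -0.0322, 0.0477]
orientation: [3.136, 0.001, 1.768]
contact_force: [2.7, -0.5, 3.6]
grip_width: 0.0142
grip_force: 64.5
```

```bash
python3 - <<'E'
from h import *
go(O+RS@np.array([-.129,.0035,.044]),11.2)
for n in("scene","wrist","top"):
    c,P=cap(n); q=(P.reshape(-1,3)-O)@RS
    k=q[(q[:,2]>.053)&(q[:,2]<.062)&(q[:,0]<-.03)&(q[:,0]>-.15)&(abs(q[:,1])<.08)]
    for s in(1,-1):
        j=k[(k[:,1]*s>.035)]
        if len(j)>9: print(n,"rim",s,len(j),np.percentile(j[:,1],[5,50,95]).round(4),"slope deg",np.degrees(np.polyfit(j[:,0],j[:,1],1)[0]).round(2))
    k=q[(q[:,2]>.06)&(q[:,2]<.15)&(abs(q[:,0])<.03)&(abs(q[:,1])<.085)&(abs(q[:,1])>.06)]
    for s in(1,-1):
        j=k[(k[:,1]*s>0)]
        if len(j)>9: print(n,"post",s,len(j),np.percentile(j,[3,50,97],axis=0).round(4)[:,:2].tolist())
    k=q[(q[:,2]>.185)&(q[:,2]<.197)&(q[:,0]**2+q[:,1]**2<.065**2)]
    if len(k)>20: print(n,"rimpot",cv2.minEnclosingCircle(k[:,:2].astype(np.float32)))
E
```

```text
t 3.65 tcp [ 0.4685 -0.0322  0.0477] [3.136e+00 1.000e-03 1.768e+00] F [ 2.7 -0.5  3.6] w 0.014248301501169782
stand [-176.5    6.7   47.7] offset [-0.33  4.75  0.39] rot [0.006 0.001 0.001]
scene post 1 210 [[-0.0048, 0.0646], [0.015, 0.0671], [0.022, 0.0753]]
scene post -1 228 [[-0.016, -0.0767], [0.0129, -0.0751], [0.0208, -0.0679]]
scene rimpot ((0.0019337869016453624, 0.0032053471077233553), 0.061148785054683685)
wrist rim 1 2396 [0.055  0.0572 0.0588] slope deg -0.03
wrist rim -1 747 [-0.0527 -0.0496 -0.0486] slope deg -0.68
wrist post -1 1874 [[-0.0203, -0.0742], [-0.0104, -0.0665], [0.0072, -0.0652]]
top rim 1 29 [0.0555 0.0571 0.0587] slope deg -0.26
top rim -1 42 [-0.0526 -0.0508 -0.0488] slope deg 0.08
top post 1 20 [[-0.0209, 0.0663], [-0.0196, 0.0709], [-0.0151, 0.0758]]
top post -1 41 [[-0.0217, -0.075], [-0.0196, -0.0664], [-0.001, -0.0655]]
top rimpot ((-0.0005874022026546299, -0.0003330537292640656), 0.05829498544335365)
```

Call:
servo_tool(
  series=[
    {"offset": [-0.3,1,0],"delta_rot": [0,0,0],"fingers": 0},
    {"offset": [-0.3,2.3,0],"delta_rot": [0,0,0],"fingers": 0},
    {"offset": [-0.3,3.6,0],"delta_rot": [0,0,0],"fingers": 0},
    {"offset": [-0.3,4.7,0],"delta_rot": [0,0,0],"fingers": 0},
    {"offset": [-0.3,4.7,0],"delta_rot": [0,0,0],"fingers": 0},
  ],
)

```text
time: 4.3
tool_pos: [0.5145, -0.0263, 0.0475]
orientation: [3.137, 0.001, 1.767]
contact_force: [1.2, 1.4, 4.1]
grip_width: 0.0142
grip_force: 66.2
```

Call:
servo_tool(
  series=[
    {"offset": [0,0,0],"delta_rot": [0,0,0],"fingers": 15},
    {"offset": [0,0,0],"delta_rot": [0,0,0],"fingers": 45},
    {"offset": [0,0,0],"delta_rot": [0,0,0],"fingers": 45},
    {"offset": [0,-0.5,-2],"delta_rot": [0,0,0],"fingers": 45},
    {"offset": [0,-2,-7],"delta_rot": [0,0,0],"fingers": 60},
  ],
)

```text
time: 4.8
tool_pos: [0.4883, -0.0297, 0.1084]
orientation: [-3.129, -0.005, 1.767]
contact_force: [1.2, -0.3, 0.4]
grip_width: 0.0505
grip_force: 0.0
```

```bash
python3 - <<'E'
from h import *
go(O+RS@np.array([0,.138,.30]),11.2)
for n in("wrist","top"):
    c,P=cap(n); q=(P.reshape(-1,3)-O)@RS
    k=q[(q[:,2]>.070)&(q[:,2]<.086)&(q[:,0]<-.10)&(q[:,0]>-.17)&(abs(q[:,1])<.04)]
    if len(k)>9: print(n,"handle",len(k),cv2.minAreaRect(k[:,:2].astype(np.float32)),k[:,2].mean())
    k=q[(q[:,2]>.053)&(q[:,2]<.062)&(q[:,0]<-.03)&(q[:,0]>-.12)&(abs(q[:,1])<.064)]
    for s in(1,-1):
        j=k[(k[:,1]*s>.04)]
        if len(j)>9: print(n,"rim",s,len(j),np.percentile(j[:,1],[5,50,95]).round(4))
    k=q[(q[:,2]>.215)&(q[:,2]<.25)&(abs(q[:,0])<.04)&(q[:,1]>.08)&(q[:,1]<.18)]
    if len(k)>9: print(n,"crank",len(k),cv2.minAreaRect(k[:,:2].astype(np.float32)),np.percentile(k[:,2],95))
E
```

```text
t 4.8 tcp [ 0.4883 -0.0297  0.1084] [-3.129 -0.005  1.767] F [ 1.2 -0.3  0.4] w 0.050459378322854284
stand [-156.7    5.4  108.4] offset [ 13.34  15.44 -19.29] rot [-0.012 -0.005  0.001]
wrist handle 1492 ((-0.13259528577327728, 0.0006567481905221939), (0.05931902304291725, 0.012124142609536648), 89.81829071044922) 0.0788563546789663
wrist rim 1 893 [0.0519 0.054  0.0557]
wrist rim -1 473 [-0.0558 -0.0528 -0.0518]
top rim 1 14 [0.0524 0.0538 0.0556]
top rim -1 22 [-0.0553 -0.0537 -0.052 ]
top crank 162 ((0.0016398201696574688, 0.12191951274871826), (0.07538338005542755, 0.019085725769400597), 86.81610870361328) 0.24081577032589677
```

Call:
servo_tool(
  series=[
    {"offset": [0,-1,-4.5],"delta_rot": [0,0,0],"fingers": 60},
    {"offset": [2,-1,-9],"delta_rot": [0,0,0],"fingers": 60},
    {"offset": [5,0,-13],"delta_rot": [0,0,0],"fingers": 60},
    {"offset": [8,2,-16.5],"delta_rot": [0,0,0],"fingers": 60},
    {"offset": [11,5,-19],"delta_rot": [0,0,0],"fingers": 60},
  ],
)

```text
time: 5.4
tool_pos: [0.52, 0.0875, 0.3057]
orientation: [3.14, 0.001, 1.766]
contact_force: [0.7, 0.1, -0.1]
grip_width: 0.0509
grip_force: 0.0
```

Call:
servo_tool(
  series=[
    {"offset": [1,4,0],"delta_rot": [0,0,0],"fingers": 60},
    {"offset": [2.3,8,0],"delta_rot": [0,0,0],"fingers": 60},
    {"offset": [2.3,10.4,0],"delta_rot": [0,0,0],"fingers": 60},
    {"offset": [2.3,10.4,0],"delta_rot": [0,0,0],"fingers": 60},
  ],
)

```text
time: 5.8
tool_pos: [0.6187, 0.1301, 0.3005]
orientation: [-3.137, 0.0, 1.768]
contact_force: [-0.6, 0.1, 0.1]
grip_width: 0.051
grip_force: 0.0
```

```bash
python3 - <<'E'
from h import *
go(O+RS@np.array([0,.138,.211]),11.2)
c,P=cap("wrist"); save(c,"w3.png"); q=(P.reshape(-1,3)-O)@RS
k=q[(q[:,2]>.215)&(q[:,2]<.25)&(abs(q[:,0])<.04)&(q[:,1]>.08)&(q[:,1]<.18)]
if len(k)>9: print("crank",len(k),cv2.minAreaRect(k[:,:2].astype(np.float32)),np.percentile(k[:,2],95))
E
```

```text
t 5.8 tcp [0.6187 0.1301 0.3005] [-3.137  0.     1.768] F [-0.6  0.1  0.1] w 0.05095125119275494
stand [  2.3 136.8 300.5] offset [ 0.12 -0.19  8.95] rot [-0.005  0.     0.002]
crank 1585 ((0.0017721503973007202, 0.12167531251907349), (0.07633882761001587, 0.017946254462003708), 89.64936065673828) 0.23844993218645855
```

View pics/w3.png

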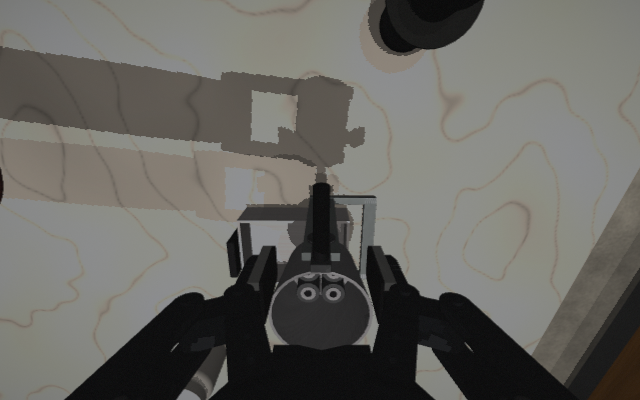

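The grip bar (320,210) lies between the fingers at (262,275) and (378,275). I descend and grip.

Call:
servo_tool(
  series=[
    {"offset": [0.1,-0.1,4],"delta_rot": [0,0,0],"fingers": 60},
    {"offset": [0.1,-0.1,8],"delta_rot": [0,0,0],"fingers": 60},
    {"offset": [0.1,-0.1,9],"delta_rot": [0,0,0],"fingers": 60},
    {"offset": [0.1,-0.1,9],"delta_rot": [0,0,0],"fingers": 10},
    {"offset": [0.1,-0.1,9],"delta_rot": [0,0,0],"fingers": 0},
  ],
  newtons=40,
)

```text
time: 6.35
tool_pos: [0.6172, 0.13, 0.2153]
orientation: [3.139, 0.0, 1.767]
contact_force: [0.5, 0.4, 0.0]
grip_width: 0.0233
grip_force: 0.0
```

Call:
servo_tool(
  series=[
    {"offset": [0,0,0],"delta_rot": [0,0,0],"fingers": 0},
    {"offset": [0,0,0],"delta_rot": [0,0,0],"fingers": 0},
    {"offset": [0,0,0],"delta_rot": [0,0,0],"fingers": 0},
  ],
)

```text
time: 6.65
tool_pos: [0.618, 0.1301, 0.2164]
orientation: [3.137, 0.001, 1.767]
contact_force: [-1.1, -0.3, 6.3]
grip_width: 0.0122
grip_force: 39.5
```

```bash
python3 - <<'E'
from h import *
go(O+RS@np.array([0,.138,.211]),11.2)
# arc from theta=0: offset y (stand x), z(down) in cm
for t in np.arange(0,2.46,.175): print(round(t,3),round(-7*np.sin(t),2),round(7-7*np.cos(t),2))
E
```

```text
t 6.65 tcp [0.618  0.1301 0.2164] [3.137e+00 1.000e-03 1.767e+00] F [-1.1 -0.3  6.3] w 0.012227807134672131
stand [  1.6 136.9 216.4] offset [ 0.11 -0.17  0.54] rot [0.004 0.001 0.   ]
0.0 -0.0 0.0
0.175 -1.22 0.11
0.35 -2.4 0.42
0.525 -3.51 0.94
0.7 -4.51 1.65
0.875 -5.37 2.51
1.05 -6.07 3.52
1.225 -6.59 4.63
1.4 -6.9 5.81
1.575 -7.0 7.03
1.75 -6.89 8.25
1.925 -6.57 9.43
2.1 -6.04 10.53
2.275 -5.33 11.53
2.45 -4.46 12.39
```

Call:
servo_tool(
  series=[
    {"offset": [0,-1.2,0.1],"delta_rot": [0,0,0],"fingers": 0},
    {"offset": [0,-2.4,0.4],"delta_rot": [0,0,0],"fingers": 0},
    {"offset": [0,-3.5,0.9],"delta_rot": [0,0,0],"fingers": 0},
    {"offset": [0,-4.5,1.65],"delta_rot": [0,0,0],"fingers": 0},
    {"offset": [0,-5.4,2.5],"delta_rot": [0,0,0],"fingers": 0},
  ],
)

```text
time: 7.15
tool_pos: [0.5693, 0.1207, 0.1947]
orientation: [3.123, 0.0, 1.767]
contact_force: [9.9, 3.9, 9.7]
grip_width: 0.0123
grip_force: 42.6
```

```bash
cat > m3.py <<'E'
from h import *
import sys
go(O+RS@np.array([0,.138,.211]),11.2)
for n in("scene","wrist"):
    c,P=cap(n); 
    if len(sys.argv)>1: save(c,n+sys.argv[1])
    q=(P.reshape(-1,3)-O)@RS
    k=q[(abs(q[:,0])<.1)&(q[:,1]>.148)&(q[:,1]<.162)&(q[:,2]>.08)&(q[:,2]<.245)]
    if len(k)>5: print(n,"bar end",len(k),np.median(k,0).round(4),"theta",np.arctan2(-np.median(k[:,0]),np.median(k[:,2])-.16).round(3))
E
python3 m3.py a1.png
```

```text
t 7.15 tcp [0.5693 0.1207 0.1947] [3.123 0.    1.767] F [9.9 3.9 9.7] w 0.012327861203102057
stand [-47.9 137.1 194.7] offset [ 0.08  4.82 -1.55] rot [0.018 0.    0.   ]
wrist bar end 1154 [-0.0501  0.1523  0.2129] theta 0.758
```

Call:
servo_tool(
  series=[
    {"offset": [0,-0.5,0.7],"delta_rot": [0,0,0],"fingers": 0},
    {"offset": [0,-0.9,1.3],"delta_rot": [0,0,0],"fingers": 0},
    {"offset": [0,-1.15,1.95],"delta_rot": [0,0,0],"fingers": 0},
    {"offset": [0,-1.4,2.6],"delta_rot": [0,0,0],"fingers": 0},
    {"offset": [0,-1.5,3.3],"delta_rot": [0,0,0],"fingers": 0},
  ],
)

```text
time: 7.75
tool_pos: [0.5519, 0.1174, 0.1608]
orientation: [3.133, -0.0, 1.767]
contact_force: [-5.3, 0.7, 13.9]
grip_width: 0.0124
grip_force: 46.1
```

Call:
servo_tool(
  series=[
    {"offset": [0,-0.1,0.7],"delta_rot": [0,0,0],"fingers": 0},
    {"offset": [0,-0.1,1.4],"delta_rot": [0,0,0],"fingers": 0},
    {"offset": [0,0,2.1],"delta_rot": [0,0,0],"fingers": 0},
    {"offset": [0,0.1,2.8],"delta_rot": [0,0,0],"fingers": 0},
    {"offset": [0,0.3,3.45],"delta_rot": [0,0,0],"fingers": 0},
  ],
)

```text
time: 8.25
tool_pos: [0.5512, 0.1172, 0.1228]
orientation: [-3.139, -0.0, 1.767]
contact_force: [-12.3, -1.7, 11.0]
grip_width: 0.0125
grip_force: 49.7
```

```bash
python3 m3.py a2.png
```

```text
t 8.25 tcp [0.5512 0.1172 0.1228] [-3.139 -0.     1.767] F [-12.3  -1.7  11. ] w 0.01254605955390327
stand [-66.4 137.3 122.8] offset [ 0.07  6.62 -8.84] rot [-0.003 -0.     0.001]
wrist bar end 10128 [-0.0601  0.1524  0.2033] theta 0.946
```

Call:
servo_tool(
  series=[
    {"offset": [0,0.25,0.65],"delta_rot": [0,0,0],"fingers": 0},
    {"offset": [0,0.6,1.3],"delta_rot": [0,0,0],"fingers": 0},
    {"offset": [0,1.2,2.1],"delta_rot": [0,0,0],"fingers": 0},
    {"offset": [0,1.9,2.9],"delta_rot": [0,0,0],"fingers": 0},
    {"offset": [0,2.4,3.35],"delta_rot": [0,0,0],"fingers": 0},
  ],
)

```text
time: 8.85
tool_pos: [0.5704, 0.121, 0.0843]
orientation: [-3.127, -0.0, 1.767]
contact_force: [-12.3, -3.4, 2.2]
grip_width: 0.012
grip_force: 53.2
```

Call:
servo_tool(
  series=[
    {"offset": [0,0.3,0.2],"delta_rot": [0,0,0],"fingers": 0},
    {"offset": [0,0.5,0.3],"delta_rot": [0,0,0],"fingers": 0},
    {"offset": [0,0.5,0.3],"delta_rot": [0,0,0],"fingers": 0},
    {"offset": [0,0.5,0.3],"delta_rot": [0,0,0],"fingers": 0},
    {"offset": [0,0.5,0.3],"delta_rot": [0,0,0],"fingers": 0},
  ],
)

```text
time: 9.35
tool_pos: [0.5739, 0.1216, 0.0805]
orientation: [-3.124, -0.0, 1.767]
contact_force: [-16.1, -4.3, -0.0]
grip_width: 0.0124
grip_force: 53.6
```

```bash
python3 m3.py a3.png; python3 -c "
import cv2
i=cv2.imread('pics/scenea3.png'); cv2.imwrite('pics/sa3.png',cv2.resize(i[150:310,220:460],None,fx=3,fy=3,interpolation=cv2.INTER_CUBIC))"
```

```text
t 9.35 tcp [0.5739 0.1216 0.0805] [-3.124 -0.     1.767] F [-16.1  -4.3  -0. ] w 0.012401807302853167
stand [-43.3 137.1  80.5] offset [  0.08   4.1  -13.13] rot [-0.018 -0.     0.001]
scene bar end 29 [-0.008   0.1523  0.2274] theta 0.118
wrist bar end 10410 [-0.0407  0.1523  0.1628] theta 1.503
```

View pics/sa3.png

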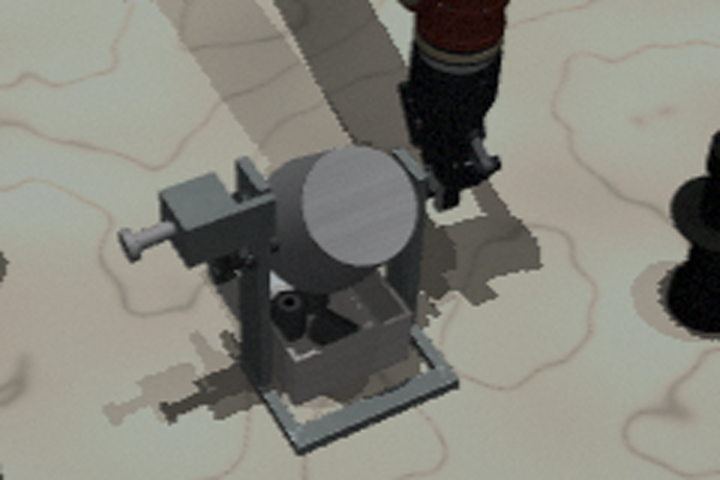

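The pot is fully over. Bushes are visible in the tray at about (290,305) and (335,320), and the pot rests against its stop. I swing it back.

Call:
servo_tool(
  series=[
    {"offset": [0,-1.5,-1.2],"delta_rot": [0,0,0],"fingers": 0},
    {"offset": [0,-2.15,-2.1],"delta_rot": [0,0,0],"fingers": 0},
    {"offset": [0,-2.7,-3],"delta_rot": [0,0,0],"fingers": 0},
    {"offset": [0,-3,-4],"delta_rot": [0,0,0],"fingers": 0},
    {"offset": [0,-3.25,-5],"delta_rot": [0,0,0],"fingers": 0},
  ],
)

```text
time: 9.95
tool_pos: [0.5493, 0.1168, 0.1353]
orientation: [3.139, -0.0, 1.767]
contact_force: [8.0, 3.0, -7.5]
grip_width: 0.0125
grip_force: 47.2
```

Call:
servo_tool(
  series=[
    {"offset": [0,0,-1.4],"delta_rot": [0,0,0],"fingers": 0},
    {"offset": [0,0.1,-2.4],"delta_rot": [0,0,0],"fingers": 0},
    {"offset": [0,0.4,-3.4],"delta_rot": [0,0,0],"fingers": 0},
    {"offset": [0,0.9,-4.4],"delta_rot": [0,0,0],"fingers": 0},
    {"offset": [0,1.45,-5.25],"delta_rot": [0,0,0],"fingers": 0},
  ],
)

```text
time: 10.45
tool_pos: [0.5631, 0.1194, 0.1869]
orientation: [3.141, -0.0, 1.767]
contact_force: [5.1, 1.0, -14.4]
grip_width: 0.0125
grip_force: 41.0
```

```bash
python3 m3.py
```

```text
t 10.45 tcp [0.5631 0.1194 0.1869] [ 3.141 -0.     1.767] F [  5.1   1.  -14.4] w 0.012473480265932695
stand [-54.3 137.1 186.9] offset [ 0.09  5.43 -2.41] rot [ 0. -0.  0.]
wrist bar end 1207 [-0.0528  0.1517  0.2098] theta 0.815
```

Call:
servo_tool(
  series=[
    {"offset": [0,1,-1],"delta_rot": [0,0,0],"fingers": 0},
    {"offset": [0,2.1,-1.8],"delta_rot": [0,0,0],"fingers": 0},
    {"offset": [0,3.4,-2.3],"delta_rot": [0,0,0],"fingers": 0},
    {"offset": [0,4.8,-2.6],"delta_rot": [0,0,0],"fingers": 0},
    {"offset": [0,5.8,-2.65],"delta_rot": [0,0,0],"fingers": 0},
  ],
)

```text
time: 11.05
tool_pos: [0.6185, 0.1301, 0.2191]
orientation: [-3.137, 0.001, 1.767]
contact_force: [-42.3, -7.8, 23.4]
grip_width: 0.0125
grip_force: 42.8
```

Call:
servo_tool(
  series=[
    {"offset": [0,0.4,0],"delta_rot": [0,0,0],"fingers": 0},
    {"offset": [0,0.7,0],"delta_rot": [0,0,0],"fingers": 0},
    {"offset": [0,0.7,0],"delta_rot": [0,0,0],"fingers": 0},
    {"offset": [0,0.7,0],"delta_rot": [0,0,0],"fingers": 0},
  ],
)

```text
time: 11.45
tool_pos: [0.6183, 0.1301, 0.2191]
orientation: [-3.118, 0.002, 1.767]
contact_force: [-40.6, -8.2, 27.0]
grip_width: 0.0123
grip_force: 42.1
```

```bash
python3 m3.py
```

```text
t 11.45 tcp [0.6183 0.1301 0.2191] [-3.118e+00  2.000e-03  1.767e+00] F [-40.6  -8.2  27. ] w 0.012318637169055019
stand [  1.9 136.8 219.1] offset [ 0.12 -0.17  0.82] rot [-0.024  0.002  0.001]
wrist bar end 726 [0.0021 0.1558 0.2347] theta -0.028
```

The pot is upright at its stop. I ease off and release.

Call:
servo_tool(
  series=[
    {"offset": [0,-0.7,-0.3],"delta_rot": [0,0,0],"fingers": 0},
    {"offset": [0,-0.8,-0.3],"delta_rot": [0,0,0],"fingers": 25},
    {"offset": [0,-0.8,-0.3],"delta_rot": [0,0,0],"fingers": 50},
    {"offset": [0,-0.8,-0.3],"delta_rot": [0,0,0],"fingers": 60},
    {"offset": [0,-0.8,-3],"delta_rot": [0,0,0],"fingers": 60},
  ],
)

```text
time: 12.05
tool_pos: [0.617, 0.1302, 0.239]
orientation: [-3.133, -0.001, 1.767]
contact_force: [-0.2, -0.5, -0.3]
grip_width: 0.0511
grip_force: 0.0
```

Call:
servo_tool(
  series=[
    {"offset": [0,0,-4],"delta_rot": [0,0,0],"fingers": 60},
    {"offset": [0,0,-8],"delta_rot": [0,0,0],"fingers": 30},
    {"offset": [-2,-3,-8.5],"delta_rot": [0,0,0],"fingers": 0},
    {"offset": [-6,-5,-8.5],"delta_rot": [0,0,0],"fingers": 0},
    {"offset": [-10,-5,-8.5],"delta_rot": [0,0,0],"fingers": 0},
  ],
)

```text
time: 12.55
tool_pos: [0.5886, 0.022, 0.3301]
orientation: [3.139, 0.001, 1.769]
contact_force: [0.7, 0.6, -0.1]
grip_width: 0.0002
grip_force: 0.0
```

```bash
python3 - <<'E'
from h import *
go(O+RS@np.array([0,-.20,.30]),11.2)
for n in("top","scene"):
    c,P=cap(n); save(c,n+"4.png"); q=(P.reshape(-1,3)-O)@RS
    k=q[(q[:,2]>.215)&(q[:,2]<.25)&(abs(q[:,0])<.05)&(q[:,1]>.08)&(q[:,1]<.165)]
    if len(k)>9: print(n,"crank",len(k),cv2.minAreaRect(k[:,:2].astype(np.float32)),np.percentile(k[:,2],95))
    k=q[(q[:,2]>.195)&(q[:,2]<.232)&(abs(q[:,0])<.03)&(q[:,1]>-.2)&(q[:,1]<-.145)]
    if len(k)>9: print(n,"pin",len(k),np.percentile(k,[2,50,98],axis=0).round(4).tolist())
    k=q[(q[:,2]>.19)&(q[:,2]<.197)&(q[:,0]**2+q[:,1]**2<.065**2)]
    if len(k)>20: print(n,"rimpot",len(k),cv2.minEnclosingCircle(k[:,:2].astype(np.float32)))
i=cv2.imread('pics/scene4.png'); j=cv2.imread('pics/top4.png')
a=cv2.resize(i[170:310,240:440],(800,560),interpolation=cv2.INTER_CUBIC); b=cv2.resize(j[100:240,240:440],(800,560),interpolation=cv2.INTER_CUBIC)
cv2.imwrite('pics/v4.png',cv2.resize(np.vstack([a,b]),(428,600)))
E
```

```text
t 12.55 tcp [0.5886 0.022  0.3301] [3.139e+00 1.000e-03 1.769e+00] F [ 0.7  0.6 -0.1] w 0.00015447925591153592
stand [-48.2  36.6 330.1] offset [-23.67   4.75   3.04] rot [0.002 0.001 0.002]
top crank 87 ((-0.0008143270388245583, 0.12210126221179962), (0.0761997178196907, 0.014584606513381004), 87.76364135742188) 0.24049806737045631
top pin 81 [[-0.0137, -0.1773, 0.209], [-0.0028, -0.1668, 0.2187], [0.0088, -0.1464, 0.2251]]
top rimpot 27 ((-0.0015785458963364363, -0.00018607216770760715), 0.0567648820579052)
scene crank 203 ((0.0009414991363883018, 0.1200132668018341), (0.020702699199318886, 0.0777236819267273), 2.541382312774658) 0.2397770715727192
scene pin 123 [[-0.0102, -0.1779, 0.2027], [0.0034, -0.1682, 0.2175], [0.0123, -0.146, 0.2253]]
scene rimpot 264 ((0.0002943721483461559, -0.0013607642613351345), 0.06097901239991188)
```

View pics/v4.png

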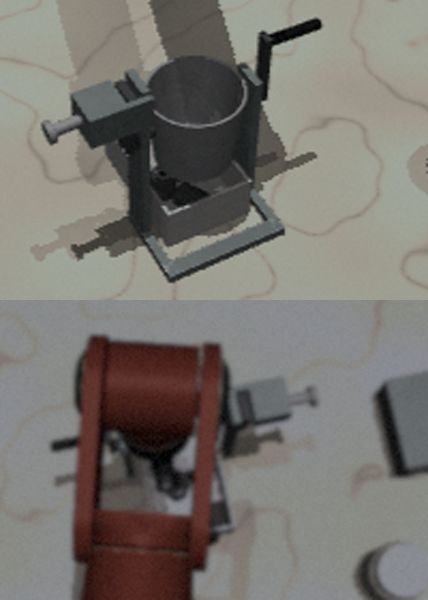

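The pot stands upright and looks empty inside, at (198,90). Bushes show in the tray at (180,185), and the pin head is at (48,130). Now the pin.

Call:
servo_tool(
  series=[
    {"offset": [-5,1,0],"delta_rot": [0,0,0],"fingers": 0},
    {"offset": [-10,2,0],"delta_rot": [0,0,0],"fingers": 0},
    {"offset": [-15,3,0],"delta_rot": [0,0,0],"fingers": 0},
    {"offset": [-20,4,0],"delta_rot": [0,0,0],"fingers": 0},
    {"offset": [-24.5,4.8,0],"delta_rot": [0,0,0],"fingers": 0},
  ],
)

```text
time: 13.15
tool_pos: [0.6853, -0.2095, 0.3282]
orientation: [3.141, -0.0, 1.767]
contact_force: [0.1, 0.5, 0.1]
grip_width: -0.0001
grip_force: 0.0
```

Call:
servo_tool(
  series=[
    {"offset": [0,0,0],"delta_rot": [0,0,0],"fingers": 0},
    {"offset": [0,0,4],"delta_rot": [0,0,0],"fingers": 0},
    {"offset": [0,0,8],"delta_rot": [0,0,0],"fingers": 0},
    {"offset": [0,0,8],"delta_rot": [0,0,0],"fingers": 0},
  ],
)

```text
time: 13.55
tool_pos: [0.6812, -0.206, 0.2398]
orientation: [-3.131, -0.008, 1.767]
contact_force: [-0.3, 0.8, -1.5]
grip_width: -0.0003
grip_force: 0.0
```

```bash
python3 - <<'E'
from h import *
go(O+RS@np.array([0,-.195,.204]),11.2)
c,P=cap("wrist"); q=(P.reshape(-1,3)-O)@RS
k=q[(q[:,2]>.2)&(q[:,2]<.232)&(abs(q[:,0])<.03)&(q[:,1]>-.192)&(q[:,1]<-.165)]
if len(k)>9: print("pin head",len(k),np.percentile(k,[2,50,98],axis=0).round(4).tolist())
E
```

```text
t 13.55 tcp [ 0.6812 -0.206   0.2398] [-3.131 -0.008  1.767] F [-0.3  0.8 -1.5] w -0.00032747584214955477
stand [  -1.7 -205.1  239.8] offset [0.98 0.21 3.59] rot [-0.011 -0.008  0.001]
pin head 852 [[-0.0116, -0.1784, 0.206], [-0.0002, -0.1715, 0.2186], [0.0117, -0.1655, 0.2234]]
```

Call:
servo_tool(
  series=[
    {"offset": [0,0.2,3.5],"delta_rot": [0,0,0],"fingers": 0},
    {"offset": [0,0.2,3.5],"delta_rot": [0,0,0],"fingers": 0},
    {"offset": [0.7,0.2,3.5],"delta_rot": [0,0,0],"fingers": 0},
    {"offset": [1.4,0.2,3.5],"delta_rot": [0,0,0],"fingers": 0},
    {"offset": [1.8,0.2,3.5],"delta_rot": [0,0,0],"fingers": 0},
  ],
)

```text
time: 14.1
tool_pos: [0.6834, -0.1896, 0.2163]
orientation: [3.138, 0.002, 1.768]
contact_force: [-0.5, 0.3, -0.5]
grip_width: -0.0
grip_force: 0.0
```

Call:
servo_tool(
  series=[
    {"offset": [0.6,0,0],"delta_rot": [0,0,0],"fingers": 0},
    {"offset": [1.2,0,0],"delta_rot": [0,0,0],"fingers": 0},
    {"offset": [1.8,0,0],"delta_rot": [0,0,0],"fingers": 0},
    {"offset": [2.3,0,0],"delta_rot": [0,0,0],"fingers": 0},
    {"offset": [2.3,0,0],"delta_rot": [0,0,0],"fingers": 0},
  ],
)

```text
time: 14.6
tool_pos: [0.6778, -0.1669, 0.2131]
orientation: [-3.141, -0.0, 1.768]
contact_force: [0.0, 0.2, -0.0]
grip_width: -0.0004
grip_force: 0.0
```

```bash
cat > m4.py <<'E'
from h import *
go(O+RS@np.array([0,-.159,.204]),11.2)
for n in("scene","wrist"):
    c,P=cap(n); q=(P.reshape(-1,3)-O)@RS
    k=q[(q[:,2]>.2)&(q[:,2]<.2275)&(abs(q[:,0])<.012)&(q[:,1]>-.192)&(q[:,1]<-.143)]
    if len(k)>9: print(n,"pin head",len(k),np.percentile(k,[2,50,98],axis=0).round(4).tolist())
E
python3 m4.py
```

```text
t 14.6 tcp [ 0.6778 -0.1669  0.2131] [-3.141 -0.     1.768] F [ 0.   0.2 -0. ] w -0.00036308456248798545
stand [   2.6 -166.   213.1] offset [ 0.7  -0.26  0.91] rot [-0.    -0.     0.001]
scene pin head 64 [[-0.0035, -0.1781, 0.2073], [0.0074, -0.1537, 0.2206], [0.0119, -0.1437, 0.2269]]
wrist pin head 1024 [[-0.011, -0.1616, 0.2174], [-0.0002, -0.1522, 0.2238], [0.0112, -0.1478, 0.227]]
```

Call:
servo_tool(
  series=[
    {"offset": [0.4,0,0],"delta_rot": [0,0,0],"fingers": 0},
    {"offset": [0.8,0,0],"delta_rot": [0,0,0],"fingers": 0},
    {"offset": [1.1,0,0],"delta_rot": [0,0,0],"fingers": 0},
    {"offset": [1.3,0,0],"delta_rot": [0,0,0],"fingers": 0},
    {"offset": [1.3,0,0],"delta_rot": [0,0,0],"fingers": 0},
  ],
)

```text
time: 15.2
tool_pos: [0.6761, -0.1585, 0.2133]
orientation: [3.14, 0.008, 1.765]
contact_force: [3.5, -9.4, -2.3]
grip_width: -0.0001
grip_force: 5.5
```

```bash
python3 m4.py
```

```text
t 15.2 tcp [ 0.6761 -0.1585  0.2133] [3.14  0.008 1.765] F [ 3.5 -9.4 -2.3] w -7.626018176778845e-05
stand [   2.6 -157.5  213.3] offset [-0.14 -0.26  0.93] rot [ 0.001  0.008 -0.001]
scene pin head 35 [[-0.0017, -0.1694, 0.2052], [0.0074, -0.148, 0.2181], [0.0112, -0.1435, 0.2264]]
wrist pin head 325 [[-0.0101, -0.1528, 0.2202], [-0.0007, -0.1484, 0.2251], [0.0116, -0.1455, 0.2274]]
```

Call:
servo_tool(
  series=[
    {"offset": [0.4,0,0],"delta_rot": [0,0,0],"fingers": 0},
    {"offset": [0.8,0,0],"delta_rot": [0,0,0],"fingers": 0},
    {"offset": [0.8,0,0],"delta_rot": [0,0,0],"fingers": 0},
    {"offset": [0,0,0],"delta_rot": [0,0,0],"fingers": 0},
    {"offset": [-2,0,0],"delta_rot": [0,0,0],"fingers": 0},
  ],
)

```text
time: 15.8
tool_pos: [0.6793, -0.1746, 0.2133]
orientation: [-3.142, -0.001, 1.768]
contact_force: [0.6, -0.2, -0.7]
grip_width: -0.0001
grip_force: 0.0
```

Call:
servo_tool(
  series=[
    {"offset": [-2,0,-1],"delta_rot": [0,0,0],"fingers": 0},
    {"offset": [-2,-3,-6],"delta_rot": [0,0,0],"fingers": 0},
    {"offset": [-3,-8,-10],"delta_rot": [0,0,0],"fingers": 0},
    {"offset": [-4,-13,-12],"delta_rot": [0,0,0],"fingers": 0},
    {"offset": [-5,-18,-12],"delta_rot": [0,0,0],"fingers": 0},
  ],
)

```text
time: 16.3
tool_pos: [0.5358, -0.25, 0.3333]
orientation: [3.137, 0.004, 1.768]
contact_force: [0.7, -0.1, 0.4]
grip_width: -0.0002
grip_force: 0.0
```

```bash
python3 - <<'E'
from h import *
go(O+RS@np.array([0,-.159,.204]),11.2)
V=[]
for n in("scene","top"):
    c,P=cap(n); save(c,n+"5.png"); q=(P.reshape(-1,3)-O)@RS
    k=q[(q[:,2]>.195)&(q[:,2]<.2285)&(abs(q[:,0])<.014)&(q[:,1]>-.192)&(q[:,1]<-.142)]
    if len(k)>9: print(n,"pin head",len(k),np.percentile(k,[2,50,98],axis=0).round(4).tolist())
    if n=="top":
        k=q[(q[:,2]>.070)&(q[:,2]<.086)&(q[:,0]<-.10)&(q[:,0]>-.17)&(abs(q[:,1])<.04)]
        print("handle",k.mean(0))
    V.append(cv2.resize(c["img"][(slice(170,310),slice(240,440)) if n=="scene" else (slice(80,250),slice(180,460))][:,:,::-1],(560,392 if n=="scene" else 340),interpolation=cv2.INTER_CUBIC))
cv2.imwrite('pics/v5.png',cv2.resize(np.vstack(V),(458,600)))
E
```

```text
t 16.3 tcp [ 0.5358 -0.25    0.3333] [3.137 0.004 1.768] F [ 0.7 -0.1  0.4] w -0.00022666344131722383
stand [-152.9 -220.   333.3] offset [ 6.11 15.25 12.97] rot [0.004 0.004 0.002]
scene pin head 51 [[-0.0121, -0.1486, 0.203], [0.0017, -0.1468, 0.219], [0.0106, -0.1426, 0.2274]]
top pin head 17 [[-0.0131, -0.1474, 0.2167], [-0.0056, -0.1448, 0.2248], [0.0096, -0.1423, 0.228]]
handle [-0.1342285   0.00045721  0.07984698]
```

View pics/v5.png

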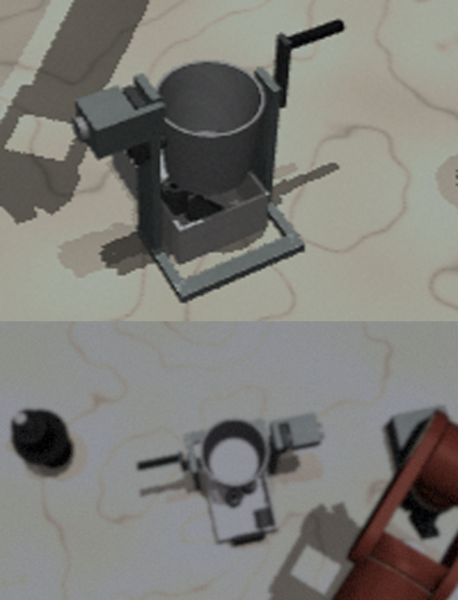

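The pin head's outer face is at stand y -148, so the pin is home (head at (83,130)). The top view shows the pot floor empty at (235,460), the tray flat in place, and no bush on the bench. I hand in.

```bash
python3 -c "
from bench import arm
print(arm.sign_off())"
```

```text
the job is handed in; nothing more can be done
None
```

I handed the job in at about 16 s: the bushes are tipped out into the tray under the pot, the pot is upright and looks empty, and the lock pin is home against its block. I couldn't count all four bushes in the tray because the pot hides part of it, but none was visible on the bench or left in the pot.

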